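Fit the sifter top to the sugar shaker and draw off its dust cap

ROBOT

A 7-joint arm with a two-finger parallel gripper is mounted at the origin on a cart in front of the work surface, level with it; the furniture and walls round the work are solid. World frame = base frame: x ahead of the robot, y to its left, z up, the work surface at z = 0. Lengths are in mm, angles in rad, forces in N, time in s.
With the tool pointing down it reaches from about 400 to 875 mm from the base axis. Payload 6.5 kg.
Tool frame: the origin (TCP) lies midway between the tips of the shut fingers; the grasp point (between the pads) lies 19 mm behind it; z points along the fingers, y is the line along which they close (so a half turn about z gives the same grasp; the last joint's range is limited). The gripper opens to 85 mm and grips with 20 to 120 N. Pads are 22 mm wide; open, the fingers measure 114 mm over their backs; the gripper's body (76 mm by 85 mm) begins 54 mm behind the grasp point. The pads swing forward as they close: fully open they stand 13 mm farther back than shut.
Start: joints at [1.038, 0.536, -0.004, 1.538, 0.003, 1.067, -0.071], TCP at [292.515, -580.453, 231.29] pointing down, gripper open.
Joint ranges: [-2.7, 2.7], [-0.37, 2.16], [-1.27, 1.26], [0.24, 2.4], [-1.31, 4.45], [0.19, 1.91], [-2.76, 2.76]. Speed limits (rad/s): [2.39, 2.39, 3.14, 3.14, 3.14, 3.14, 3.14].

INTERFACE

Orientations are given as a unit quaternion [x, y, z, w].
In Python, from workcell import r, optics gives the robot as it stands.
- The arm moves only by the tool servo_tool, never from a script. Its argument "targets" is a list that holds one entry, the list of rows, each a list of 7 numbers: the shift along the tool's x, y, z in mm, then the turn, a rotation vector about the tool's x, y, z in degrees, then the opening, from -1 (shut) to 1 (fully open). In form: [[[dx, dy, dz, ax, ay, az, gripper], ...]]. A call has 1 to 12 rows; each row shifts and turns the commanded pose from where the row before left it, along the tool's axes as they then stand; what a row does not reach is not made up. A row lasts 1/12 s, in which the tool goes at most 41.7 mm and 7.16 degrees, less where a joint would pass 70% of its speed; a pose out of reach is approached as far as the arm can. A call is refused whole if a number of a shift passes 41.7 or a number of a turn 7.16, either way. A call with a gripper value outside its range is refused whole. The fingers move at their own pace and stop on an object; "newtons" is the grip in N (left out, the last holds). Time passes only in rows, so rows that do not move let the fingers close. It gives the time, the measured TCP pose, the force, the opening and the grip force at its end, in the units of the state.
- r.get_obs(): the state, without advancing time (a new reading comes with each control period).
- optics.read_camera(name): name is "scene" or "side" or "wrist"; returns (picture, depth): 480x640x3 uint8, blue, green, red; 480x640 float32, mm along the optical axis (not along the pixel's ray), 0 where there is no reading.
- optics.camera_model(name): a dict with "intrinsics" (3x3 intrinsics, pixels), "world_to_cam" (4x4, takes a point from world to camera coordinates). Camera axes: x right, y up, looking along -z (the intrinsics and any distortion apply to the point x, -y, -z); pixel columns grow to the right and rows downward; lengths in mm; the calibration is good to about 2 mm. A picture is of the moment at which its call begins: read the wrist's pose just before it. camera_model takes no time and is no camera call; for the wrist camera it gives the pose at the moment of the call.
- r.job_done(): hands the job in; it is judged then, once.
The state is a dict: "time_s": time; "joint_pos": joint angles; "joint_velocities": joint speeds; "joint_torque": joint torques, N m; "tcp_pos": TCP position; "ee_rot": TCP orientation; "wrist_force": force on the tool from outside, world axes, zero at the start; "ft_torque": the same for the moment, N m; "gripper_width": finger opening in mm; "finger_force": force on a finger pad.
Only numpy, scipy, OpenCV 4.12 (cv2) and the standard library are available. Lean on these libraries where they do the work, as an engineer would, in place of code of your own. Each camera call takes 0.05 s, during which the arm holds its last target. There are 200 camera calls.

TASK

Get the steel sugar shaker ready for dusting. Lift the flat storage lid off it by the knob and set it right way up on the chopping board; then take the sifter top by its broad knurled rim, with its dust cap still on, lower the two together into the shaker's mouth until fully home, and let go. Last, draw the dust cap alone straight up by its knob and finish holding it in the gripper, level and a hand's breadth above the sifter top, which must stay seated; drop nothing, leave the shaker standing where it is and do not disturb the things around.

Things in the scene. Friction and masses are not known exactly. Their poses are not given: they have to be found in the camera images.
- shaker: sugar shaker: open round steel body 58 mm across outside, 115 mm tall, mouth 51 mm across, about 0.4 kg, loose on the worktop, empty. A wire loop handle stands out 60 mm from the axis on its +y side, between 25 and 88 mm height. Origin at the centre of its underside, z up
- storage_lid: flat steel lid, on the shaker at the start, 0.08 kg, loose: plug 48 mm across, 14 mm deep, tapered foot, 1.5 mm play in the mouth; flange 64 mm across at 14 to 18 mm height; round black knob at 18 to 42 mm, widest (20 mm) at 35 mm. Origin at the centre of the plug's underside, z up: 101 mm above the shaker's origin when on it; 22 mm above the board's when standing on its plug there
- sifter_top: steel sifter top (inner lid), about 0.12 kg, on the board under the dust cap: plug as the storage lid's (48 mm across, 14 mm deep, tapered foot, 1.5 mm play); knurled rim 64 mm across at 14 to 24 mm height, wider than the cap, to be gripped past it; raised perforated disc 40 mm across up to 33 mm. Origin at the centre of the plug's underside, z up; fully home: 101 mm above the shaker's origin
- dust_cap: steel dust cap (outer lid), about 0.06 kg: low cup, mouth down, 50 mm across, 15 mm tall, that slips over the sifter top's disc with 1.5 mm play and rests on its rim by weight alone; round black knob at 15 to 39 mm height, widest (20 mm) at 32 mm. Origin at the centre of its underside, z up; nested: 24 mm above the sifter top's origin
- board_wood: wooden chopping board 190 x 300 x 22 mm lying on the worktop, does not move; the sifter top stands on it, with room for the storage lid beside. Origin at the centre of its underside, x across its 190 mm, y along its 300 mm, z up
- teaspoon_a: steel teaspoon, 138 mm long, lying on the chopping board along its long far edge; leave it alone. Origin at the middle of its underside
- honey_jar: glass honey jar with a black lid, 60 mm across, 90 mm tall, standing near the shaker; leave it alone. Origin at the centre of its underside
- spice_a: spice jar with a mustard-coloured lid, 43 mm across, 102 mm tall, standing near the shaker; leave it alone. Origin at the centre of its underside
- cup_small_cream: small cream cup without a handle, 52 mm across, 60 mm tall, standing near the shaker; leave it alone. Origin at the centre of its underside
Things that resemble listed ones, but are neither listed nor needed, are in the scene too. What is shaped like the dust_cap but orange or pink is not meant. Leave any pink look-alike of the storage_lid alone.

How it is judged (in metres and radians):
On the way, in this order (a step that is already met when the one before it is completed fails the run):
1. the storage lid is off the shaker and stands right way up on the board, let go (x of storage_lid in the frame of board_wood between -0.09 and 0.09 m and y of storage_lid in the frame of board_wood between -0.145 and 0.145 m and z of storage_lid in the frame of board_wood between 0.017 and 0.027 m and angle between storage_lid's own z axis and vertical below 0.1 rad and contact force between the fingers and storage_lid below 0.1 N and linear speed of storage_lid below 0.03 m/s), for 0.2 s.
2. the sifter top, gripped by its rim, is carried with the dust cap on it, at least 40 mm off the board (contact force between the fingers and sifter_top above 0.5 N and height (world z) of sifter_top above 0.062 m and horizontal distance between dust_cap and sifter_top below 0.006 m and z of dust_cap in the frame of sifter_top between 0.021 and 0.027 m), for 0.2 s.
3. the sifter top is fully home in the shaker with the dust cap still on it, and let go (horizontal distance between sifter_top and shaker below 0.005 m and z of sifter_top in the frame of shaker between 0.098 and 0.104 m and angle between the z axis of sifter_top and the z axis of shaker, either way round below 0.06 rad and contact force between the fingers and sifter_top below 0.1 N and angle between shaker's own z axis and vertical below 0.06 rad and linear speed of sifter_top below 0.03 m/s and horizontal distance between dust_cap and sifter_top below 0.006 m and z of dust_cap in the frame of sifter_top between 0.021 and 0.027 m and contact force between the fingers and dust_cap below 0.1 N), for 0.2 s.
At the end, for the whole second after the job is handed in: dust cap held by the fingers alone, still, level within 0.3 rad, its edge 50 mm or more above the sifter top's rim; sifter top untouched and home in the upright shaker (3 mm in height, 5 mm sideways, 0.06 rad); storage lid standing on its plug on the board, untouched (all of step 1 and horizontal distance between sifter_top and shaker below 0.005 m and z of sifter_top in the frame of shaker between 0.098 and 0.104 m and angle between the z axis of sifter_top and the z axis of shaker, either way round below 0.06 rad and contact force between the fingers and sifter_top below 0.1 N and angle between shaker's own z axis and vertical below 0.06 rad and linear speed of each of sifter_top, dust_cap below 0.03 m/s and contact force between the fingers and dust_cap above 1 N and z of dust_cap in the frame of sifter_top above 0.074 m and angle between dust_cap's own z axis and vertical below 0.3 rad and contact force between dust_cap and sifter_top below 0.05 N and contact force between dust_cap and shaker below 0.05 N and contact force between dust_cap and storage_lid below 0.05 N and contact force between dust_cap and board_wood below 0.05 N and contact force between dust_cap and teaspoon_a below 0.05 N and contact force between dust_cap and honey_jar below 0.05 N and contact force between dust_cap and spice_a below 0.05 N and contact force between dust_cap and cup_small_cream below 0.05 N); the arm keeps its last pose, push and grip.
It fails at once if the sifter top is drawn up out of its seat by the dust cap (contact force between the fingers and dust_cap above 0.3 N and contact force between the fingers and sifter_top below 0.1 N and horizontal distance between sifter_top and shaker below 0.02 m and z of sifter_top in the frame of shaker between 0.107 and 0.3 m).
It fails at once if the storage lid, sifter top or dust cap is dropped (falls freely from more than about 13 mm) ((contact force between the fingers and storage_lid below 0.05 N and linear speed of storage_lid above 0.5 m/s) or (contact force between the fingers and sifter_top below 0.05 N and linear speed of sifter_top above 0.5 m/s) or (contact force between the fingers and dust_cap below 0.05 N and (z of dust_cap in the frame of sifter_top above 0.032 m or horizontal distance between dust_cap and sifter_top above 0.01 m) and linear speed of dust_cap above 0.5 m/s)).
It fails at once if the shaker is tipped by more than 0.2 rad, or shifted or lifted by more than 40 mm (angle between shaker's own z axis and vertical above 0.2 rad or distance of shaker from where it was at the start of the episode above 0.04 m).
It fails at once if a bystander is shifted by more than 20 mm (distance of any of teaspoon_a, honey_jar, spice_a, cup_small_cream from where it was at the start of the episode above 0.02 m).
It also fails if it takes over 72 s, if anything falls off the work surface, if the arm or the gripper's body presses on something with over 40 N, if the wrist force passes 120 N, or if a joint passes its speed limit or range.

## Working session

There is one attempt and no reset: what is moved stays moved. The work goes in short steps, Python scripts to look and compute and a tool call to move; the robot and the scene stay as the last step left them, time stands still between calls to the robot, and variables do not carry over. Pictures are saved under pics/ and viewed, at most 13 in all, crops included, and the job is handed in when it is done.

Besides the shell and the picture viewer there is one more tool, called by a JSON object that holds its "api" and its "payload", one argument or row to a line. servo_tool: Moves the arm, as the interface text tells. Its arguments: {"type":"object","properties":{"targets":{"type":"array"},"newtons":{"type":"number"}},"required":["targets"]}

```bash
mkdir -p pics
cat > h.py <<'E'
import numpy as np, cv2
from workcell import r, optics
def cam(n):
    m=optics.camera_model(n); im,d=optics.read_camera(n)
    return im,d,np.array(m["intrinsics"]),np.array(m["world_to_cam"])
def cloud(d,K,T):
    v,u=np.mgrid[0:480,0:640]
    X=(u-K[0,2])/K[0,0]*d; Y=(v-K[1,2])/K[1,1]*d
    P=np.stack([X,-Y,-d],-1)
    Ti=np.linalg.inv(T); W=P@Ti[:3,:3].T+Ti[:3,3]
    W[d<=0]=np.nan
    return W
E
python3 - <<'E'
from h import *
o=r.get_obs();print({k:np.round(v,3) for k,v in o.items()})
for n in ["scene","side","wrist"]:
    print(optics.camera_model(n).keys())
    im,d,K,T=cam(n); cv2.imwrite(f"pics/{n}0.png",im); np.savez(f"{n}0.npz",im=im,d=d,K=K,T=T)
    print(n,np.round(np.linalg.inv(T),2).tolist(),K.tolist())
E
```

```text
{'time_s': np.float64(0.0), 'joint_pos': array([ 1.038,  0.537, -0.004,  1.539,  0.003,  1.067, -0.071]), 'joint_velocities': array([ 0.   , -0.   , -0.001, -0.   ,  0.   ,  0.   ,  0.001]), 'joint_torque': array([ 0.0000e+00, -5.8342e+01,  1.0490e+00, -2.5911e+01,  1.2000e-02,
        1.0000e-02,  0.0000e+00]), 'tcp_pos': array([ 292.254, -579.881,  230.437]), 'ee_rot': array([ 0.973,  0.231, -0.   , -0.001]), 'wrist_force': array([ 0.705, -0.036, -0.548]), 'ft_torque': array([ 0.056,  0.024, -0.019]), 'finger_force': np.float64(0.0), 'gripper_width': np.float64(85.328)}
dict_keys(['intrinsics', 'world_to_cam'])
scene [[0.52, 0.44, -0.74, -525.23], [-0.86, 0.29, -0.43, -614.37], [0.02, 0.85, 0.53, 836.5], [0.0, 0.0, 0.0, 1.0]] [[553.7814214524772, 0.0, 327.6170960875599], [0.0, 553.7814214524772, 245.6509649632841], [0.0, 0.0, 1.0]]
dict_keys(['intrinsics', 'world_to_cam'])
side [[-0.93, 0.2, -0.31, 161.44], [-0.36, -0.53, 0.76, 815.9], [-0.01, 0.82, 0.57, 737.48], [0.0, 0.0, 0.0, 1.0]] [[491.3307537853467, 0.0, 322.722975702673], [0.0, 491.3307537853467, 241.42094948950475], [0.0, 0.0, 1.0]]
dict_keys(['intrinsics', 'world_to_cam'])
wrist [[0.45, 0.86, 0.23, 350.36], [-0.89, 0.43, 0.12, -551.35], [-0.0, -0.26, 0.97, 372.11], [0.0, 0.0, 0.0, 1.0]] [[364.75014921564934, 0.0, 318.29917384744135], [0.0, 364.75014921564934, 236.25826096222022], [0.0, 0.0, 1.0]]
```

View pics/scene0.png

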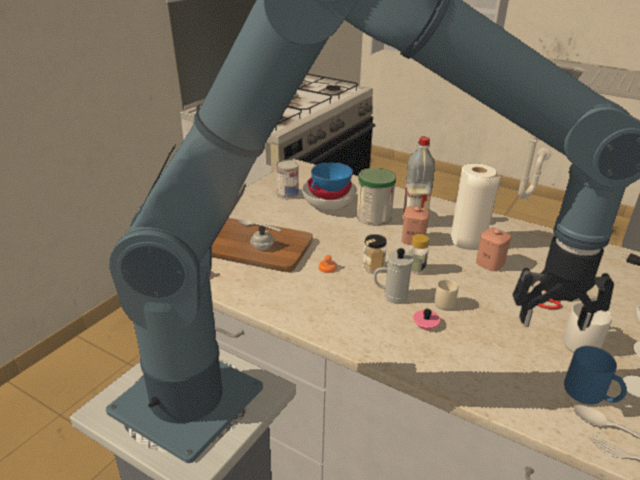

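View pics/side0.png

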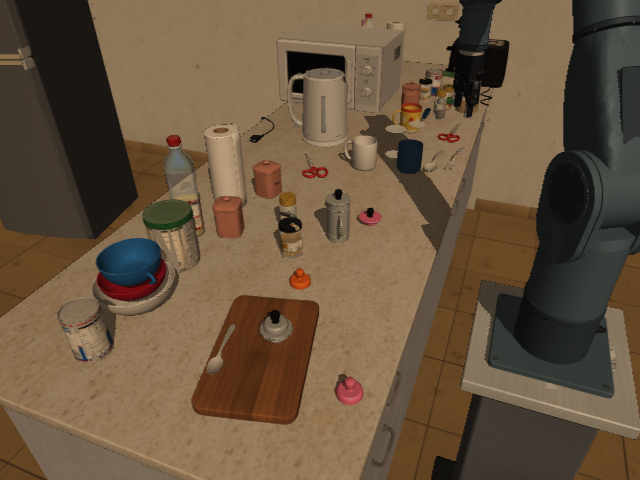

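The scene view shows the shaker at about (398,278) with its handle to the left, the cup at (446,292), the spice jar at (420,250), the honey jar at (375,253), and the board with the sifter at (262,240). In the side view the shaker is at (338,215), the nested sifter and cap at (275,325), the spoon at (222,350) and the board at (258,357).

```bash
cat >> h.py <<'E'
def load(n,t='0'):
    z=np.load(f"{n}{t}.npz"); return z['im'],z['d'],z['K'],z['T']
def axis_fit(P,zlo,zhi,rad):
    q=P[(P[:,2]>zlo)&(P[:,2]<zhi)]
    from scipy.optimize import least_squares
    s=least_squares(lambda c:np.hypot(q[:,0]-c[0],q[:,1]-c[1])-rad,np.median(q[:,:2],0),loss='soft_l1',f_scale=1.5)
    return np.round(s.x,1),len(q)
E
python3 - <<'E'
from h import *
boxes={'side':{'shaker':(322,185,355,245),'sift':(258,307,294,345),'board':(190,290,325,425),'honey':(277,216,304,262),'spice':(277,190,300,218)},
'scene':{'shaker':(372,245,414,305),'sift':(248,222,276,252),'board':(212,215,314,272),'honey':(362,233,388,275),'spice':(410,233,430,275),'cup':(433,278,460,312)}}
for n in boxes:
    im,d,K,T=load(n); W=cloud(d,K,T)
    for k,(a,b,c,e) in boxes[n].items():
        P=W[b:e,a:c].reshape(-1,3); P=P[~np.isnan(P[:,0])]
        q=P[P[:,2]>(15 if k=='board' else 30 if k in('sift','cup') else 50)]
        print(n,k,len(q),'med',np.round(np.median(q,0)),'min',np.round(np.percentile(q,2,axis=0)),'max',np.round(np.percentile(q,98,axis=0)))
        if k=='shaker': print(' body',axis_fit(P[np.abs(P[:,0]-np.median(q[:,0]))<40],92,108,29),' flange',axis_fit(P,114.5,119.5,32),'knob',axis_fit(P,125,145,9.3))
        if k=='sift': print(' rim',axis_fit(P,36,47,32),'cap',axis_fit(P,48,60,25),'knob',axis_fit(P,66,86,9.3))
        if k=='board':
            t=P[np.abs(P[:,2]-22)<5][:,:2].astype(np.float32); 
            print(cv2.minAreaRect(t), np.round(cv2.boxPoints(cv2.minAreaRect(t))).tolist(), np.median(P[np.abs(P[:,2]-22)<5][:,2]))
        if k in('honey','spice','cup'):
            rr={'honey':30,'spice':21.5,'cup':26}[k]; print(' ax',axis_fit(P,20,{'honey':85,'spice':98,'cup':56}[k],rr))
E
```

```text
side shaker 788 med [ 520. -185.  100.] min [ 498. -230.   53.] max [ 553. -154.  140.]
 body (array([ 527.5, -205.3]), 124)  flange (array([ 527.9, -208.9]), 185) knob (array([ 527.8, -205.8]), 55)
side sift 740 med [506. 208.  55.] min [482. 180.  37.] max [538. 229.  84.]
 rim (array([513.5, 195.6]), 262) cap (array([513.6, 195.4]), 221) knob (array([512.9, 196.7]), 96)
side board 11530 med [514. 267.  20.] min [417.  99.  17.] max [625. 389.  60.]
((525.4939575195312, 239.19630432128906), (190.68067932128906, 301.70477294921875), 13.4710111618042) [[398.0, 364.0], [468.0, 70.0], [653.0, 115.0], [583.0, 408.0]] 20.209134060318092
side honey 543 med [608. -84.  84.] min [ 586. -124.   51.] max [643. -67.  92.]
 ax (array([615.8, -99.9]), 541)
side spice 402 med [ 661. -185.   84.] min [ 646. -215.   52.] max [ 686. -175.  103.]
 ax (array([ 668.1, -199.5]), 320)
scene shaker 1152 med [ 512. -204.   89.] min [ 496. -233.   52.] max [ 649. -106.  141.]
 body (array([ 527.5, -203.8]), 139)  flange (array([ 530.2, -202.8]), 106) knob (array([ 527.8, -203.5]), 62)
scene sift 404 med [503. 191.  52.] min [480. 167.  31.] max [599. 287.  85.]
 rim (array([513.2, 199.1]), 95) cap (array([512.7, 198.2]), 103) knob (array([511.6, 199.2]), 45)
scene board 3707 med [505. 189.  23.] min [   4. -119.   17.] max [628. 350. 438.]
((528.0498657226562, 225.23843383789062), (198.5447540283203, 275.625), 12.933467864990234) [[400.0, 337.0], [462.0, 69.0], [656.0, 113.0], [594.0, 382.0]] 22.355348765798794
scene honey 540 med [ 595. -106.   84.] min [ 500. -179.   51.] max [636. -73.  96.]
 ax (array([ 568.5, -118.4]), 489)
scene spice 442 med [ 651. -207.   88.] min [ 525. -234.   54.] max [ 682. -182.  120.]
 ax (array([ 668. , -199.9]), 446)
scene cup 429 med [ 555. -319.   48.] min [ 536. -344.   31.] max [ 589. -296.   62.]
 ax (array([ 563.5, -318.5]), 406)
```

```bash
python3 -c "
from h import *
a=cv2.resize(load('scene')[0][215:325,340:470],(780,560),interpolation=2)[:, :]
b=load('side')[0]
c=cv2.resize(b[290:425,185:330],None,fx=2.7,fy=2.7);e=cv2.resize(b[180:260,265:390],None,fx=2.9,fy=2.9)
a=cv2.resize(a,(390,330))
o=np.zeros((600,790,3),np.uint8);o[:c.shape[0],:c.shape[1]]=c;o[:330,400:790]=a;o[340:340+e.shape[0],400:400+e.shape[1]]=e
cv2.imwrite('pics/crop1.png',o)"
```

```text
(no output)
```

View pics/crop1.png

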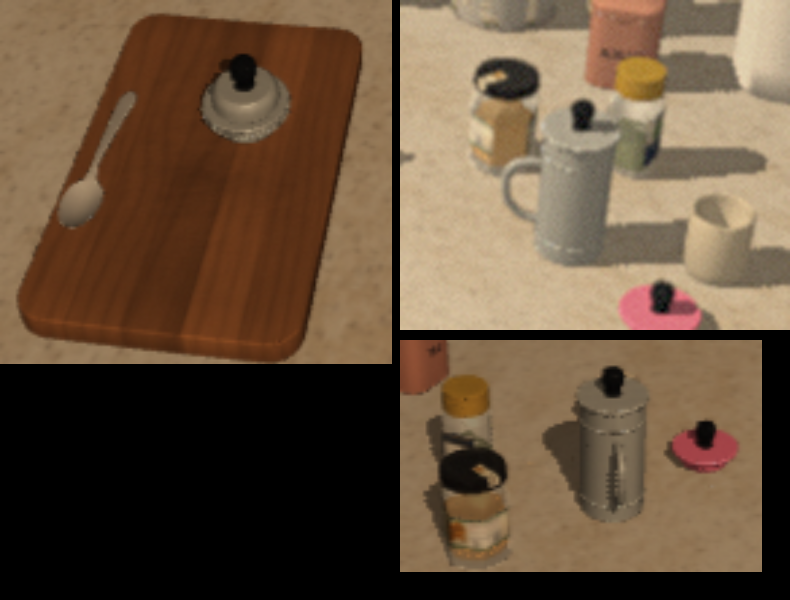

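The crop shows the shaker lid knob and the nested sifter and cap clearly; the spoon lies along the far side of the board. Next I move above the shaker.

{"api": "servo_tool", "payload": {
  "targets": [
    [[20,-12,0,0,0,0,1],[32,-19.4,0,0,0,0,1],[34,-20.6,0,0,0,0,1],[34,-20.6,0,0,0,0,1],[34,-20.6,0,0,0,0,1],[34,-20.6,0,0,0,0,1],[34,-20.6,0,0,0,0,1],[34,-20.6,0,0,0,0,1],[34,-20.6,0,0,0,0,1],[34,-20.6,0,0,0,0,1],[34,-20.6,0,0,0,0,1],[20,-12,0,0,0,0,0.2]]
  ],
  "newtons": 40
}}

```text
time_s: 1.15
tcp_pos: [529.3, -200.8, 231.3]
ee_rot: [0.972, 0.234, 0.001, -0.001]
wrist_force: [1.5, 0.9, -0.2]
gripper_width: 75.5
finger_force: 0.0
```

{"api": "servo_tool", "payload": {
  "targets": [
    [[0,0,0,0,0,0,0.2],[0,0,0,0,0,0,0.2],[0,0,0,0,0,0,0.2]]
  ]
}}

```text
time_s: 1.4
tcp_pos: [526.4, -207.0, 231.0]
ee_rot: [0.973, 0.231, -0.001, 0.0]
wrist_force: [0.0, -0.8, -0.2]
gripper_width: 51.2
finger_force: 0.0
```

```bash
cat >> h.py <<'E'
def delta(world):
    from scipy.spatial.transform import Rotation as R
    o=r.get_obs(); t=np.array(o['tcp_pos']); Rm=R.from_quat(o['ee_rot']).as_matrix()
    print('t',round(float(o['time_s']),2),'tcp',np.round(t,1),'w',round(float(o['gripper_width']),1),'tilt',np.round(Rm[:2,2],4),'yaw',round(np.degrees(np.arctan2(Rm[1,0],Rm[0,0])),2),'F',np.round(o['wrist_force'],1),'need tool',np.round(Rm.T@(np.array(world)-t),1))
E
python3 - <<'E'
from h import *
delta([527.7,-205,140])
im,d,K,T=cam('wrist');np.savez('wrist1.npz',im=im,d=d,K=K,T=T);cv2.imwrite('pics/w1.png',im)
P=cloud(d,K,T).reshape(-1,3);P=P[~np.isnan(P[:,0])];P=P[np.hypot(P[:,0]-527.7,P[:,1]+205)<42]
print('flange',axis_fit(P[np.hypot(P[:,0]-527.7,P[:,1]+205)>24],112,124,32))
q=P[(P[:,2]>112)&(P[:,2]<123)];print('flange minmax',np.percentile(q,[1,50,99],axis=0).round(1).tolist(),len(q))
print(cv2.minEnclosingCircle(q[:,:2].astype(np.float32)))
q=P[(P[:,2]>128)&(P[:,2]<150)];print('knob',np.percentile(q,[1,50,99],axis=0).round(1).tolist(),len(q),cv2.minEnclosingCircle(q[:,:2].astype(np.float32)))
E
```

```text
t 1.4 tcp [ 526.4 -207.   231. ] w 51.2 tilt [-0.0011 -0.0006] yaw 26.7 F [ 0.  -0.8 -0.2] need tool [ 2.2 -1.2 91. ]
flange (array([ 527.1, -205. ]), 2496)
flange minmax [[497.4, -236.0, 116.4], [530.3, -204.6, 118.1], [557.0, -176.5, 119.6]] 5242
((526.879150390625, -206.3707733154297), 31.985063552856445)
knob [[519.1, -215.1, 132.4], [528.4, -205.5, 140.8], [536.4, -197.1, 143.1]] 658 ((527.0538940429688, -206.39547729492188), 9.892894744873047)
```

View pics/w1.png

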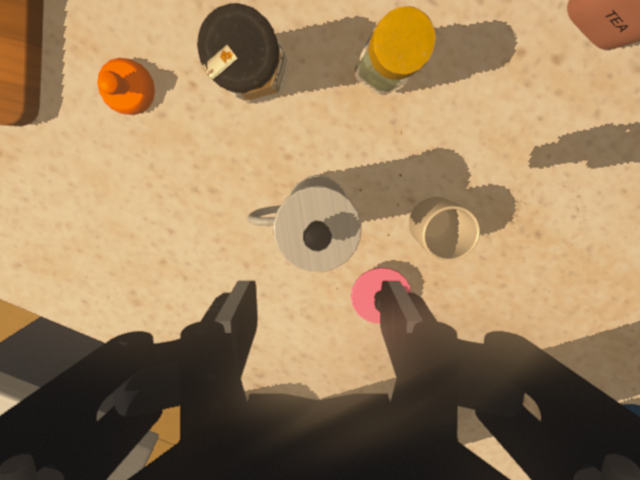

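The wrist view shows the knob at (317,235), in line with the open fingers at (245,285) and (395,285). I descend onto it.

{"api": "servo_tool", "payload": {
  "targets": [
    [[1,-0.6,20,0,0,0,0.2],[0,0,25,0,0,0,0.2],[0,0,25,0,0,0,0.1],[0,0,20,0,0,0,0.1],[0,0,10,0,0,0,0.1],[0,0,6,0,0,0,0.1],[0,0,3,0,0,0,0.1],[0,0,0,0,0,0,0.1],[0,0,0,0,0,0,0.1]]
  ]
}}

```text
time_s: 2.2
tcp_pos: [528.4, -205.5, 123.3]
ee_rot: [0.973, 0.231, 0.001, 0.0]
wrist_force: [-0.3, 0.7, 0.0]
gripper_width: 46.6
finger_force: 0.0
```

```bash
python3 -c "
from h import *
delta([527.1,-206,121])"
```

```text
t 2.2 tcp [ 528.4 -205.5  123.3] w 46.6 tilt [ 0.0016 -0.0006] yaw 26.73 F [-0.3  0.7  0. ] need tool [-1.4 -0.1  2.3]
```

{"api": "servo_tool", "payload": {
  "targets": [
    [[-1,0,2,0,0,0,0.1],[0,0,0,0,0,0,-1],[0,0,0,0,0,0,-1],[0,0,0,0,0,0,-1],[0,0,0,0,0,0,-1],[0,0,0,0,0,0,-1],[0,0,0,0,0,0,-1],[0,0,0,0,0,0,-1]]
  ],
  "newtons": 35
}}

```text
time_s: 2.87
tcp_pos: [527.1, -205.6, 120.8]
ee_rot: [0.973, 0.231, 0.0, 0.0]
wrist_force: [-0.9, 0.4, 6.0]
gripper_width: 17.4
finger_force: 34.2
```

```bash
python3 -c "
from h import *
delta([527.1,-206,121])"
```

```text
t 2.87 tcp [ 527.1 -205.6  120.8] w 17.4 tilt [ 0.0006 -0.0003] yaw 26.74 F [-0.9  0.4  6. ] need tool [-0.2  0.3 -0.2]
```

{"api": "servo_tool", "payload": {
  "targets": [
    [[0,0,-3,0,0,0,-1],[0,0,-5,0,0,0,-1],[0,0,-6,0,0,0,-1],[0,0,-6,0,0,0,-1],[0,0,-10,0,0,0,-1],[0,0,-15,0,0,0,-1],[0,0,-15,0,0,0,-1],[0,0,0,0,0,0,-1]]
  ]
}}

```text
time_s: 3.53
tcp_pos: [528.9, -206.1, 183.8]
ee_rot: [0.973, 0.231, 0.002, 0.001]
wrist_force: [1.1, -0.8, -0.3]
gripper_width: 17.4
finger_force: 34.3
```

```bash
python3 -c "
from h import *
delta([499,305,181])
im,d,K,T=cam('side');np.savez('side2.npz',im=im,d=d,K=K,T=T)
W=cloud(d,K,T)
a=cv2.resize(im[110:260,250:430],None,fx=3,fy=3)
im,d,K,T=cam('wrist');np.savez('wrist2.npz',im=im,d=d,K=K,T=T)
b=cv2.resize(im,(320,240));o=np.zeros((600,800,3),np.uint8);o[:450,:540]=a;o[450:,:]=0;o[:240,540:800]=b[:,:260]
cv2.imwrite('pics/l1.png',o)"
```

```text
t 3.53 tcp [ 528.9 -206.1  183.8] w 17.4 tilt [ 0.0053 -0.0018] yaw 26.74 F [ 1.1 -0.8 -0.3] need tool [ 203.3 -469.9    1.8]
```

View pics/l1.png

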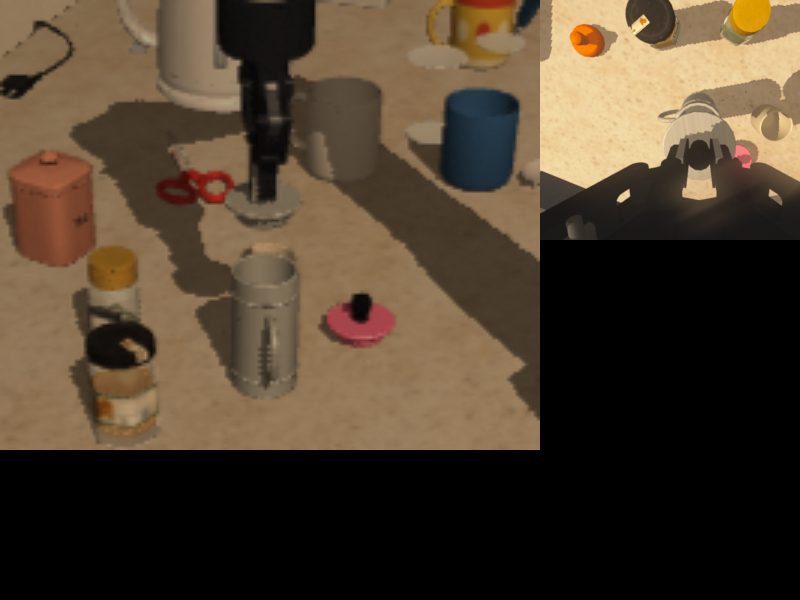

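The lid hangs from the gripper at crop (265,205), and the shaker stands open below it. I carry the lid to the board.

{"api": "servo_tool", "payload": {
  "targets": [
    [[4.8,-11,0,0,0,0,-1],[9.9,-23,0,0,0,0,-1],[14.3,-33,0,0,0,0,-1],[14.3,-33,0,0,0,0,-1],[14.3,-33,0,0,0,0,-1],[14.3,-33,0,0,0,0,-1],[14.3,-33,0,0,0,0,-1],[14.3,-33,0,0,0,0,-1],[14.3,-33,0,0,0,0,-1],[14.3,-33,0,0,0,0,-1],[14.3,-33,0,0,0,0,-1],[14.3,-33,0,0,0,0,-1]]
  ]
}}

```text
time_s: 4.63
tcp_pos: [502.1, 192.8, 179.4]
ee_rot: [0.973, 0.232, -0.001, 0.0]
wrist_force: [1.1, -0.5, -0.8]
gripper_width: 17.6
finger_force: 34.3
```

{"api": "servo_tool", "payload": {
  "targets": [
    [[14.3,-33,0,0,0,0,-1],[14.3,-33,0,0,0,0,-1],[9.9,-23,0,0,0,0,-1],[5,-12,0,0,0,0,-1],[2,-6,0,0,0,0,-1],[0,0,0,0,0,0,-1],[0,0,0,0,0,0,-1]]
  ]
}}

```text
time_s: 5.22
tcp_pos: [496.3, 304.7, 179.7]
ee_rot: [0.973, 0.231, -0.001, 0.001]
wrist_force: [0.3, -0.2, -1.3]
gripper_width: 17.0
finger_force: 34.3
```

Run:
```python
from h import *
delta([499,305,42])
im,d,K,T=cam('side');np.savez('side3.npz',im=im,d=d,K=K,T=T)
W=cloud(d,K,T).reshape(-1,3);o=r.get_obs();t=o['tcp_pos']
P=W[~np.isnan(W[:,0])];P=P[np.hypot(P[:,0]-t[0],P[:,1]-t[1])<45]
q=P[(P[:,2]<t[2]+3)&(P[:,2]>t[2]-25)];hh=np.hypot(q[:,0]-t[0],q[:,1]-t[1])
q=q[(q[:,2]>t[2]-8)&(hh>14)]
A=np.c_[q[:,:2]-t[:2],np.ones(len(q))];print('flange plane',np.linalg.lstsq(A,q[:,2],rcond=None)[0],len(q),np.ptp(q,axis=0),t[2])
cv2.imwrite('pics/l2.png',cv2.resize(im[180:430,150:420],None,fx=2.2,fy=2.2))
```

```text
t 5.22 tcp [496.3 304.7 179.7] w 17.0 tilt [-0.0007 -0.0019] yaw 26.67 F [ 0.3 -0.2 -1.3] need tool [  2.7   0.8 137.7]
flange plane [ 7.79774386e-04 -1.43955892e-02  1.77392624e+02] 574 [63.91127226 64.01859452  9.44617001] 179.87814616786747
```

View pics/l2.png

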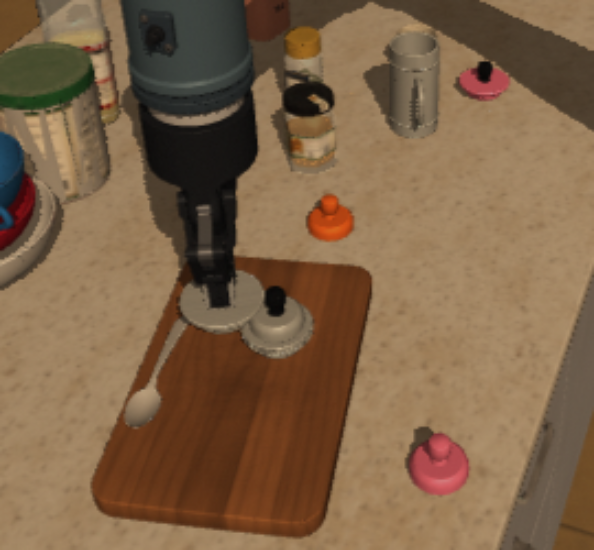

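The lid is held level, with its flange at (222,300) in the crop, 0.014 rad off. I lower it.

{"api": "servo_tool", "payload": {
  "targets": [
    [[2.7,0.8,12,0,0,0,-1],[0,0,25,0,0,0,-1],[0,0,30,0,0,0,-1],[0,0,30,0,0,0,-1],[0,0,20,0,0,0,-1],[0,0,10,0,0,0,-1],[0,0,5,0,0,0,-1],[0,0,2,0,0,0,-1],[0,0,0,0,0,0,-1],[0,0,0,0,0,0,-1]]
  ]
}}

```text
time_s: 6.1
tcp_pos: [500.0, 307.5, 47.5]
ee_rot: [0.973, 0.231, 0.001, -0.0]
wrist_force: [-0.6, 0.0, -0.7]
gripper_width: 17.4
finger_force: 34.3
```

{"api": "servo_tool", "payload": {
  "targets": [
    [[0,0,1,0,0,0,-1],[0,0,1,0,0,0,-1],[0,0,0,0,0,0,-1]]
  ]
}}

```text
time_s: 6.35
tcp_pos: [499.3, 307.2, 44.7]
ee_rot: [0.973, 0.231, 0.0, -0.0]
wrist_force: [-0.6, -1.5, -0.8]
gripper_width: 17.6
finger_force: 34.3
```

{"api": "servo_tool", "payload": {
  "targets": [
    [[0,0,1,0,0,0,-1],[0,0,1,0,0,0,-1],[0,0,0.5,0,0,0,-1],[0,0,0,0,0,0,-1]]
  ]
}}

```text
time_s: 6.68
tcp_pos: [498.9, 307.0, 41.6]
ee_rot: [0.973, 0.231, -0.0, 0.0]
wrist_force: [-0.4, 0.3, -0.8]
gripper_width: 17.4
finger_force: 34.3
```

{"api": "servo_tool", "payload": {
  "targets": [
    [[0,0,0.7,0,0,0,-1],[0,0,0,0,0,0,-1],[0,0,0,0,0,0,-1]]
  ]
}}

```text
time_s: 6.93
tcp_pos: [499.1, 307.1, 41.3]
ee_rot: [0.973, 0.231, -0.0, 0.0]
wrist_force: [-1.0, -1.5, 3.5]
gripper_width: 17.4
finger_force: 34.6
```

{"api": "servo_tool", "payload": {
  "targets": [
    [[0,0,0.7,0,0,0,-1],[0,0,0,0,0,0,-1],[0,0,0,0,0,0,-1]]
  ]
}}

```text
time_s: 7.18
tcp_pos: [499.1, 307.1, 41.3]
ee_rot: [0.973, 0.231, 0.0, 0.0]
wrist_force: [-3.3, -2.2, 10.3]
gripper_width: 17.3
finger_force: 35.2
```

{"api": "servo_tool", "payload": {
  "targets": [
    [[0,0,0,0,0,0,0],[0,0,0,0,0,0,0],[0,0,0,0,0,0,0],[0,0,0,0,0,0,0],[0,0,-10,0,0,0,0],[0,0,-25,0,0,0,0],[0,0,-35,0,0,0,0.3],[0,0,-35,0,0,0,1],[0,0,-15,0,0,0,1]]
  ]
}}

```text
time_s: 7.93
tcp_pos: [500.9, 308.5, 165.5]
ee_rot: [0.973, 0.231, 0.003, -0.001]
wrist_force: [1.3, 1.3, -0.0]
gripper_width: 76.9
finger_force: 0.0
```

{"api": "servo_tool", "payload": {
  "targets": [
    [[-5,18,0,0,0,0,1],[-8,28,0,0,0,0,1],[-10,32,0,0,0,0,1],[-7,18,0,0,0,0,1],[-4,8,0,0,0,0,1],[0,0,0,0,0,0,1],[0,0,0,0,0,0,1],[0,0,0,0,0,0,1]]
  ]
}}

```text
time_s: 8.6
tcp_pos: [515.1, 201.2, 160.7]
ee_rot: [0.973, 0.233, 0.0, -0.001]
wrist_force: [-0.6, -0.8, -0.4]
gripper_width: 85.0
finger_force: 0.0
```

Run:
```python
from h import *
delta([513,197,17])
im,d,K,T=cam('wrist');np.savez('wrist4.npz',im=im,d=d,K=K,T=T);cv2.imwrite('pics/w4.png',im)
P=cloud(d,K,T).reshape(-1,3);P=P[~np.isnan(P[:,0])]
Q=P[np.hypot(P[:,0]-513,P[:,1]-197)<42]
for nm,a,b in(('rim',40,48),('cap',55,63),('knob',70,90)):
    q=Q[(Q[:,2]>a)&(Q[:,2]<b)];print(nm,len(q),np.round(np.median(q,0),1),cv2.minEnclosingCircle(q[:,:2].astype(np.float32)))
Q=P[np.hypot(P[:,0]-499,P[:,1]-306)<42]
for nm,a,b in(('lid',35,44),('lknob',55,70)):
    q=Q[(Q[:,2]>a)&(Q[:,2]<b)];print(nm,len(q),np.round(np.median(q,0),1),cv2.minEnclosingCircle(q[:,:2].astype(np.float32)))
```

```text
t 8.6 tcp [515.1 201.2 160.7] w 85.0 tilt [0.0002 0.0016] yaw 26.89 F [-0.6 -0.8 -0.4] need tool [ -4.    3.  143.7]
rim 2011 [522.4 202.4  44.5] ((512.1357421875, 196.14955139160156), 32.59453582763672)
cap 2763 [517.3 199.3  59.2] ((512.5560302734375, 195.94996643066406), 24.449392318725586)
knob 718 [513.9 197.2  82.2] ((512.4873046875, 196.3741455078125), 9.768610954284668)
lid 5361 [503.  303.8  38.5] ((498.96240234375, 306.3768310546875), 32.199405670166016)
lknob 691 [500.4 304.9  61.2] ((499.454833984375, 305.8138122558594), 9.704286575317383)
```

View pics/w4.png

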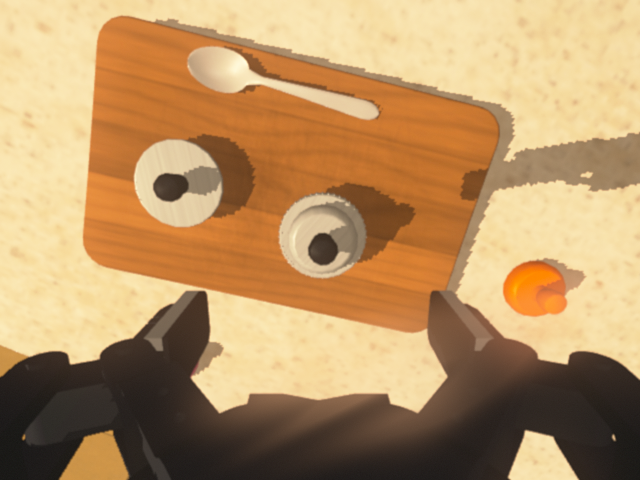

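The lid stands on the board at (178,183). The sifter and cap are at (322,240), between the open fingers. I descend onto the rim.

{"api": "servo_tool", "payload": {
  "targets": [
    [[-4.4,2.7,10,0,0,0,1],[0,0,25,0,0,0,1],[0,0,30,0,0,0,1],[0,0,30,0,0,0,1],[0,0,20,0,0,0,1],[0,0,10,0,0,0,1],[0,0,5,0,0,0,1],[0,0,0,0,0,0,1],[0,0,0,0,0,0,1]]
  ]
}}

```text
time_s: 9.4
tcp_pos: [513.3, 195.0, 31.1]
ee_rot: [0.973, 0.231, 0.001, -0.0]
wrist_force: [-0.3, 0.7, 0.5]
gripper_width: 85.6
finger_force: 0.0
```

```bash
python3 -c "
from h import *
delta([512.4,196.8,17])"
```

```text
t 9.4 tcp [513.3 195.   31.1] w 85.6 tilt [0.001  0.0006] yaw 26.77 F [-0.3  0.7  0.5] need tool [-0.  -2.  14.1]
```

{"api": "servo_tool", "payload": {
  "targets": [
    [[0,-1.8,6,0,0,0,1],[0,0,4,0,0,0,1],[0,0,2,0,0,0,1],[0,0,0,0,0,0,1],[0,0,0,0,0,0,1]]
  ]
}}

```text
time_s: 9.82
tcp_pos: [512.1, 196.1, 18.4]
ee_rot: [0.973, 0.231, 0.0, 0.0]
wrist_force: [0.2, -0.1, 0.4]
gripper_width: 85.5
finger_force: 0.0
```

```bash
python3 -c "
from h import *
delta([512.4,196.8,17])"
```

```text
t 9.82 tcp [512.1 196.1  18.4] w 85.5 tilt [ 0.0001 -0.    ] yaw 26.74 F [ 0.2 -0.1  0.4] need tool [ 0.6 -0.5  1.4]
```

{"api": "servo_tool", "payload": {
  "targets": [
    [[0.4,-0.5,1,0,0,0,0.6],[0,0,0,0,0,0,0.6],[0,0,0,0,0,0,0.52],[0,0,0,0,0,0,0.45],[0,0,0,0,0,0,0.3],[0,0,0,0,0,0,0],[0,0,0,0,0,0,-1],[0,0,0,0,0,0,-1]]
  ],
  "newtons": 45
}}

```text
time_s: 10.48
tcp_pos: [512.3, 196.8, 17.9]
ee_rot: [0.973, 0.231, 0.0, 0.0]
wrist_force: [-1.2, -1.0, 5.9]
gripper_width: 61.6
finger_force: 47.4
```

{"api": "servo_tool", "payload": {
  "targets": [
    [[0,0,0,0,0,0,-1],[0,0,0,0,0,0,-1]]
  ]
}}

```text
time_s: 10.65
tcp_pos: [512.2, 196.8, 17.9]
ee_rot: [0.973, 0.231, 0.0, 0.0]
wrist_force: [-2.0, -0.3, 5.6]
gripper_width: 61.8
finger_force: 47.4
```

{"api": "servo_tool", "payload": {
  "targets": [
    [[0,0,-3,0,0,0,-1],[0,0,-8,0,0,0,-1],[0,0,-15,0,0,0,-1],[0,0,-25,0,0,0,-1],[0,0,-30,0,0,0,-1],[0,0,-30,0,0,0,-1],[0,0,-25,0,0,0,-1],[0,0,-15,0,0,0,-1],[0,0,-6,0,0,0,-1],[0,0,0,0,0,0,-1],[0,0,0,0,0,0,-1]]
  ]
}}

```text
time_s: 11.57
tcp_pos: [511.6, 196.4, 173.8]
ee_rot: [0.973, 0.231, -0.0, 0.0]
wrist_force: [-0.4, -1.2, -1.9]
gripper_width: 61.5
finger_force: 49.5
```

Run:
```python
from h import *
delta([527.3,-205.7,175])
t=r.get_obs()['tcp_pos']
o=np.zeros((600,800,3),np.uint8);y=0
for n in('side','wrist','scene'):
    im,d,K,T=cam(n);np.savez(n+'5.npz',im=im,d=d,K=K,T=T)
    P=cloud(d,K,T).reshape(-1,3);P=P[~np.isnan(P[:,0])];P=P[np.hypot(P[:,0]-t[0],P[:,1]-t[1])<36]
    h=P[:,2]-t[2];print(n,len(P))
    for nm,a,b in(('rim',23,32),('cap',37,47),('knob',52,70)):
        q=P[(h>a)&(h<b)]
        if len(q)>10: print(nm,len(q),np.percentile(q-t,[2,50,98],axis=0).round(1).tolist())
    if n=='side':
        o[:400,:440]=cv2.resize(im[210:410,170:390],None,fx=2,fy=2)
    if n=='wrist': o[:350,440:]=cv2.resize(im[200:480,176:464],(360,350))
    if n=='scene': o[400:,:400]=cv2.resize(im[170:270,190:390],None,fx=2,fy=2)
cv2.imwrite('pics/s5.png',o)
```

```text
t 11.57 tcp [511.6 196.4 173.8] w 61.5 tilt [-0.0008 -0.0005] yaw 26.74 F [-0.4 -1.2 -1.9] need tool [-166.9  366.2   -1. ]
side 2458
rim 180 [[-31.0, -22.3, 23.5], [-20.8, 11.7, 26.9], [29.9, 33.0, 31.6]]
cap 90 [[-23.3, -13.5, 37.1], [-13.9, 4.5, 40.9], [21.2, 23.0, 43.4]]
wrist 62595
rim 7889 [[-23.2, -30.9, 23.8], [17.8, 11.9, 25.9], [30.7, 31.5, 31.4]]
cap 12411 [[-16.3, -26.4, 37.4], [7.3, 5.6, 40.7], [22.6, 31.6, 44.1]]
knob 4178 [[-4.7, -24.2, 52.6], [6.3, 3.0, 61.4], [27.2, 34.8, 69.7]]
scene 2104
rim 122 [[-33.5, -33.3, 23.4], [-19.8, -14.0, 27.8], [16.2, 29.9, 31.4]]
cap 150 [[-25.3, -33.1, 37.9], [-8.8, -3.8, 42.6], [16.7, 30.8, 46.3]]
knob 80 [[-26.9, -34.6, 52.7], [-4.0, -5.4, 61.7], [22.5, 24.8, 69.3]]
```

View pics/s5.png

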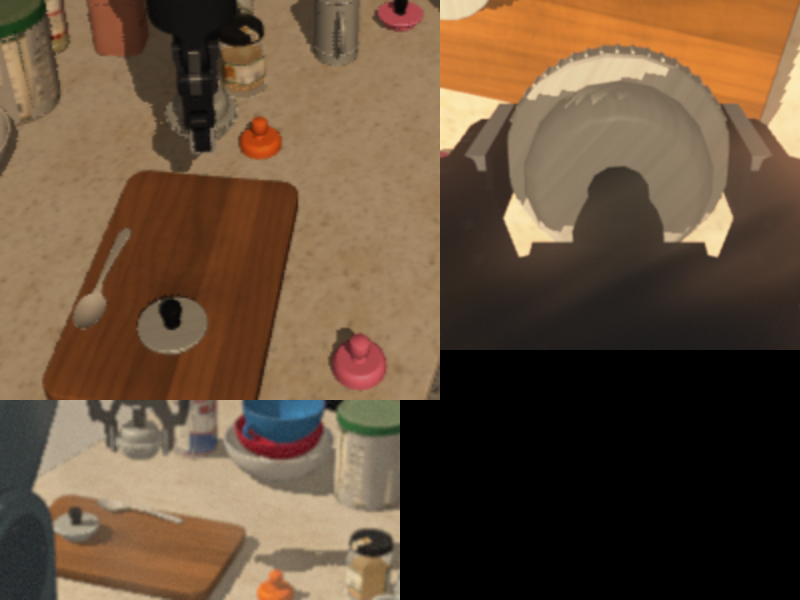

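The sifter top and cap are held level by the rim in the wrist crop, and the storage lid stands on the board. I measure the held offset and the shaker mouth.

Run:
```python
from h import *
t=np.array([511.6,196.4,173.8])
im,d,K,T=load('wrist','5');P=cloud(d,K,T).reshape(-1,3);P=P[~np.isnan(P[:,0])]-t
h=np.hypot(P[:,0],P[:,1])
for nm,lo,hi,a,b in(('rim',26,31,24,31),('captop',12,24,40,46)):
    q=P[(h>lo)&(h<hi)&(P[:,2]>a)&(P[:,2]<b)]
    ax=np.array([.893,.45]);u=q[:,:2]@ax;v=q[:,:2]@np.array([.45,-.893]);m=(u>0)&(np.abs(v)<25);q=q[m]
    print(nm,len(q),np.linalg.lstsq(np.c_[q[:,:2],np.ones(len(q))],q[:,2],rcond=None)[0])
# rim front edge along tool x
q=P[(P[:,2]>18)&(P[:,2]<31)&(h<40)];u=q[:,:2]@np.array([.893,.45]);v=q[:,:2]@np.array([.45,-.893]);m=np.abs(v)<8;print('front edge u',np.percentile(u[m],[98,99.5]), )
q=q[(u>5)&(np.abs(v)<25)]; 
for n in('side','scene'):
    im,d,K,T=load(n,'5');P=cloud(d,K,T).reshape(-1,3);P=P[~np.isnan(P[:,0])];P=P[np.hypot(P[:,0]-527,P[:,1]+205)<40]
    q=P[(P[:,2]>111)&(P[:,2]<118)];print(n,'mouth',len(q),cv2.minEnclosingCircle(q[:,:2].astype(np.float32)),cv2.fitEllipse(cv2.convexHull(q[:,:2].astype(np.float32)))[:2],'out',axis_fit(P[P[:,0]<524] if n=='scene' else P[P[:,1]>-200],90,108,29))
```

```text
rim 2653 [-3.34211630e-03 -3.36010655e-03  2.59253778e+01]
captop 4401 [-5.56549914e-03 -4.20155657e-03  4.09775362e+01]
front edge u [31.7058308  31.95542039]
side mouth 98 ((528.0330810546875, -205.06478881835938), 31.887128829956055) ((527.082763671875, -204.20770263671875), (56.28676986694336, 62.01508712768555)) out (array([ 527.2, -205.4]), 126)
scene mouth 118 ((524.9737548828125, -203.9789581298828), 30.889272689819336) ((525.595458984375, -204.31309509277344), (56.8222770690918, 61.01620864868164)) out (array([ 527.5, -203.8]), 144)
```

{"api": "servo_tool", "payload": {
  "targets": [
    [[-5,10.9,0,0,0,0,-1],[-9.9,21.8,0,0,0,0,-1],[-14.9,32.8,0,0,0,0,-1],[-14.9,32.8,0,0,0,0,-1],[-14.9,32.8,0,0,0,0,-1],[-14.9,32.8,0,0,0,0,-1],[-14.9,32.8,0,0,0,0,-1],[-14.9,32.8,0,0,0,0,-1],[-14.9,32.8,0,0,0,0,-1],[-14.9,32.8,0,0,0,0,-1],[-14.9,32.8,0,0,0,0,-1]]
  ]
}}

```text
time_s: 12.63
tcp_pos: [525.4, -165.8, 173.7]
ee_rot: [0.973, 0.231, -0.001, -0.0]
wrist_force: [1.0, -0.4, -1.4]
gripper_width: 61.8
finger_force: 49.5
```

{"api": "servo_tool", "payload": {
  "targets": [
    [[-9.9,21.8,0,0,0,0,-1],[-5,10.9,0,0,0,0,-1],[-2.5,5.5,8,0,0,0,-1],[0,0,15,0,0,0,-1],[0,0,10,0,0,0,-1],[0,0,5,0,0,0,-1],[0,0,0,0,0,0,-1],[0,0,0,0,0,0,-1],[0,0,0,0,0,0,-1]]
  ]
}}

```text
time_s: 13.38
tcp_pos: [528.8, -204.5, 136.8]
ee_rot: [0.973, 0.232, 0.0, 0.0]
wrist_force: [0.0, -0.4, -2.9]
gripper_width: 61.4
finger_force: 49.5
```

Run:
```python
from h import *
delta([527.3,-205.5,115])
t=r.get_obs()['tcp_pos']
o=np.zeros((600,800,3),np.uint8)
for i,n in enumerate(('side','scene')):
    im,d,K,T=cam(n);np.savez(n+'6.npz',im=im,d=d,K=K,T=T)
    P=cloud(d,K,T).reshape(-1,3);P=P[~np.isnan(P[:,0])];P=P[np.hypot(P[:,0]-t[0],P[:,1]-t[1])<45]
    print(n,'body',axis_fit(P[P[:,0]<524] if n=='scene' else P[(P[:,1]>-200)&(P[:,1]<-170)],90,108,29),'rim',axis_fit(P,t[2]+16,t[2]+25,32))
    c=(310,150,370,250) if n=='side' else (360,200,440,300)
    s=cv2.resize(im[c[1]:c[3],c[0]:c[2]],None,fx=5,fy=5); o[:500,400*i:400*i+s.shape[1]]=s
cv2.imwrite('pics/s6.png',o)
```

```text
t 13.38 tcp [ 528.8 -204.5  136.8] w 61.4 tilt [0.0007 0.    ] yaw 26.81 F [ 0.  -0.4 -2.9] need tool [-1.8  0.2 21.8]
side body (array([ 527.6, -205.6]), 125) rim (array([ 527.7, -201. ]), 68)
scene body (array([ 527.6, -203.6]), 144) rim (array([ 529.7, -203.5]), 80)
```

View pics/s6.png

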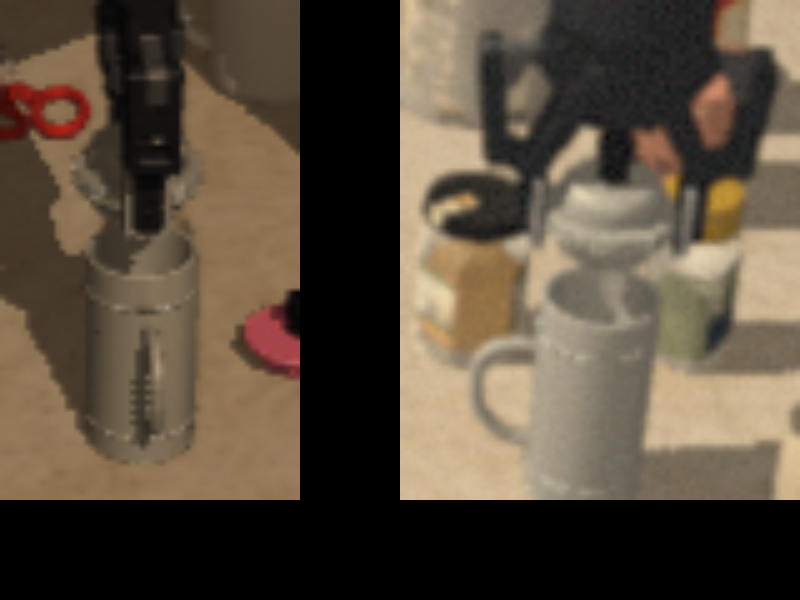

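Both views show the sifter above the mouth (scene crop: cap at (612,205), mouth at (602,293)). I correct the last 1.6 mm and lower.

{"api": "servo_tool", "payload": {
  "targets": [
    [[-1.6,0.1,6,0,0,0,-1],[0,0,8,0,0,0,-1],[0,0,4,0,0,0,-1],[0,0,0,0,0,0,-1],[0,0,0,0,0,0,-1],[0,0,0,0,0,0,-1]]
  ]
}}

```text
time_s: 13.98
tcp_pos: [527.0, -205.9, 118.3]
ee_rot: [0.973, 0.231, -0.0, -0.0]
wrist_force: [-0.1, -0.5, -2.1]
gripper_width: 61.6
finger_force: 49.6
```

```bash
python3 -c "
from h import *
delta([527.4,-205.3,97])"
```

```text
t 13.98 tcp [ 527.  -205.9  118.3] w 61.6 tilt [-0.0001  0.    ] yaw 26.75 F [-0.1 -0.5 -2.1] need tool [ 0.6 -0.3 21.3]
```

{"api": "servo_tool", "payload": {
  "targets": [
    [[0.4,-0.2,2,0,0,0,-1],[0,0,2,0,0,0,-1],[0,0,2,0,0,0,-1],[0,0,2,0,0,0,-1],[0,0,0,0,0,0,-1],[0,0,0,0,0,0,-1]]
  ]
}}

```text
time_s: 14.48
tcp_pos: [527.1, -205.5, 110.2]
ee_rot: [0.973, 0.231, -0.0, -0.0]
wrist_force: [0.9, 0.3, -1.9]
gripper_width: 61.5
finger_force: 49.6
```

{"api": "servo_tool", "payload": {
  "targets": [
    [[0,0,2,0,0,0,-1],[0,0,2,0,0,0,-1],[0,0,0,0,0,0,-1]]
  ]
}}

```text
time_s: 14.73
tcp_pos: [526.9, -205.4, 106.0]
ee_rot: [0.973, 0.231, -0.0, -0.0]
wrist_force: [0.1, -0.2, -2.3]
gripper_width: 61.6
finger_force: 49.6
```

Entering without any contact force.

{"api": "servo_tool", "payload": {
  "targets": [
    [[0,0,2,0,0,0,-1],[0,0,2,0,0,0,-1],[0,0,2,0,0,0,-1],[0,0,0,0,0,0,-1],[0,0,0,0,0,0,-1]]
  ]
}}

```text
time_s: 15.15
tcp_pos: [527.1, -205.5, 100.2]
ee_rot: [0.973, 0.231, -0.0, -0.0]
wrist_force: [0.2, 0.1, -2.5]
gripper_width: 61.6
finger_force: 49.6
```

{"api": "servo_tool", "payload": {
  "targets": [
    [[0,0,1.5,0,0,0,-1],[0,0,1,0,0,0,-1],[0,0,0,0,0,0,-1],[0,0,0,0,0,0,-1]]
  ]
}}

```text
time_s: 15.48
tcp_pos: [527.1, -205.5, 97.8]
ee_rot: [0.973, 0.231, -0.0, -0.0]
wrist_force: [-0.2, -0.1, -1.7]
gripper_width: 61.6
finger_force: 49.6
```

{"api": "servo_tool", "payload": {
  "targets": [
    [[0,0,0.7,0,0,0,-1],[0,0,0.3,0,0,0,-1],[0,0,0,0,0,0,-1],[0,0,0,0,0,0,-1]]
  ]
}}

```text
time_s: 15.82
tcp_pos: [527.4, -205.6, 97.5]
ee_rot: [0.973, 0.231, 0.0, 0.0]
wrist_force: [-3.2, 0.9, 6.2]
gripper_width: 61.5
finger_force: 50.1
```

{"api": "servo_tool", "payload": {
  "targets": [
    [[0,0,0.6,0,0,0,-1],[0,0,0,0,0,0,-1],[0,0,0,0,0,0,-1]]
  ]
}}

```text
time_s: 16.07
tcp_pos: [527.6, -205.6, 97.5]
ee_rot: [0.973, 0.231, 0.0, 0.0]
wrist_force: [-3.3, 2.0, 10.6]
gripper_width: 61.9
finger_force: 50.6
```

{"api": "servo_tool", "payload": {
  "targets": [
    [[0,0,0,0,0,0,0.6],[0,0,0,0,0,0,0.8],[0,0,0,0,0,0,1],[0,0,0,0,0,0,1],[0,0,0,0,0,0,1],[0,0,0,0,0,0,1]]
  ]
}}

```text
time_s: 16.57
tcp_pos: [527.1, -205.5, 96.1]
ee_rot: [0.973, 0.231, -0.0, -0.0]
wrist_force: [0.0, 0.0, 0.7]
gripper_width: 85.3
finger_force: 0.0
```

{"api": "servo_tool", "payload": {
  "targets": [
    [[0,0,-5,0,0,0,1],[0,0,-15,0,0,0,1],[0,0,-25,0,0,0,1],[0,0,-30,0,0,0,1],[0,0,-35,0,0,0,1],[0,0,-25,0,0,0,0.2],[0,0,-10,0,0,0,0.2],[0,0,0,0,0,0,0.2],[0,0,0,0,0,0,0.2],[0,0,0,0,0,0,0.2]]
  ]
}}

```text
time_s: 17.4
tcp_pos: [526.1, -205.2, 239.6]
ee_rot: [0.973, 0.231, -0.001, -0.001]
wrist_force: [0.5, 0.0, -0.9]
gripper_width: 51.2
finger_force: 0.0
```

Run:
```python
from h import *
delta([527.4,-205.5,142])
im,d,K,T=cam('wrist');np.savez('wrist7.npz',im=im,d=d,K=K,T=T)
P=cloud(d,K,T).reshape(-1,3);P=P[~np.isnan(P[:,0])]
P=P[np.hypot(P[:,0]-527.4,P[:,1]+205.5)<42];h=np.hypot(P[:,0]-527.4,P[:,1]+205.5)
for nm,a,b in(('rim',118,128),('cap',134,144),('knob',150,170)):
    q=P[(P[:,2]>a)&(P[:,2]<b)];print(nm,len(q),np.percentile(q[:,2],[5,50,95]).round(1),cv2.minEnclosingCircle(q[:,:2].astype(np.float32)))
for nm,lo,hi,a,b in(('rim',27,31,119,129),('captop',12,22,135,144)):
    q=P[(h>lo)&(h<hi)&(P[:,2]>a)&(P[:,2]<b)]-[527.4,-205.5,0];print(nm,len(q),np.linalg.lstsq(np.c_[q[:,:2],np.ones(len(q))],q[:,2],rcond=None)[0])
im2,d,K,T=cam('scene')
o=np.zeros((600,800,3),np.uint8);o[:480,:400]=im[:,120:520];o[:500,400:800]=cv2.resize(im2[200:325,355:455],None,fx=4,fy=4);cv2.imwrite('pics/s7.png',o)
```

```text
t 17.4 tcp [ 526.1 -205.2  239.6] w 51.2 tilt [-0.0028  0.0009] yaw 26.75 F [ 0.5  0.  -0.9] need tool [ 1.3  1.1 97.6]
rim 2085 [122.5 124.  125.2] ((527.6082763671875, -206.26193237304688), 32.49823760986328)
cap 2889 [135.4 138.8 140.1] ((527.7897338867188, -205.8828125), 24.49652099609375)
knob 730 [156.4 161.8 163.5] ((527.4312744140625, -205.9358367919922), 9.780252456665039)
rim 1256 [-1.43275773e-03 -3.82242771e-03  1.24078717e+02]
captop 2017 [-3.08210160e-03 -7.98350133e-03  1.38879517e+02]
```

View pics/s7.png

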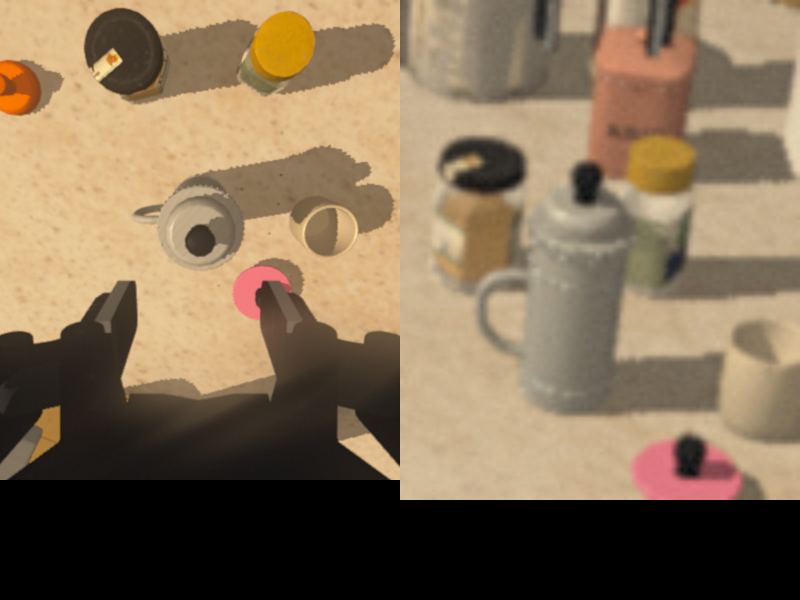

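The sifter and cap sit level in the shaker: rim top at 124 mm, knob at (200,240) in the wrist crop. I go for the cap's knob.

{"api": "servo_tool", "payload": {
  "targets": [
    [[1.3,0.7,15,0,0,0,0.1],[0,0,25,0,0,0,0.1],[0,0,25,0,0,0,0.1],[0,0,15,0,0,0,0.1],[0,0,7,0,0,0,0.1],[0,0,4,0,0,0,0.1],[0,0,0,0,0,0,0.1],[0,0,0,0,0,0,0.1],[0,0,0,0,0,0,0.1]]
  ]
}}

```text
time_s: 18.25
tcp_pos: [529.4, -205.8, 151.3]
ee_rot: [0.973, 0.231, 0.001, 0.0]
wrist_force: [-1.1, -0.2, 0.5]
gripper_width: 46.7
finger_force: 0.0
```

```bash
python3 -c "
from h import *
delta([527.4,-205.6,141.8])"
```

```text
t 18.25 tcp [ 529.4 -205.8  151.3] w 46.7 tilt [ 0.0016 -0.0006] yaw 26.75 F [-1.1 -0.2  0.5] need tool [-1.7 -1.1  9.4]
```

{"api": "servo_tool", "payload": {
  "targets": [
    [[-1.6,-1,4,0,0,0,0.1],[0,0,3,0,0,0,0.1],[0,0,1.5,0,0,0,0.1],[0,0,0,0,0,0,0.1],[0,0,0,0,0,0,0.1],[0,0,0,0,0,0,0.1]]
  ]
}}

```text
time_s: 18.75
tcp_pos: [526.9, -205.4, 141.9]
ee_rot: [0.973, 0.231, 0.0, 0.0]
wrist_force: [-0.1, -0.1, -0.4]
gripper_width: 47.0
finger_force: 0.0
```

```bash
python3 -c "
from h import *
delta([527.4,-205.6,141.8])"
```

```text
t 18.75 tcp [ 526.9 -205.4  141.9] w 47.0 tilt [ 0.0001 -0.    ] yaw 26.75 F [-0.1 -0.1 -0.4] need tool [0.4 0.4 0.1]
```

{"api": "servo_tool", "payload": {
  "targets": [
    [[0.3,0.3,0,0,0,0,0],[0,0,0,0,0,0,-0.3],[0,0,0,0,0,0,-0.45],[0,0,0,0,0,0,-0.55],[0,0,0,0,0,0,-1],[0,0,0,0,0,0,-1],[0,0,0,0,0,0,-1],[0,0,0,0,0,0,-1]]
  ],
  "newtons": 35
}}

```text
time_s: 19.42
tcp_pos: [527.3, -205.5, 142.0]
ee_rot: [0.973, 0.231, 0.0, 0.0]
wrist_force: [-0.2, 0.0, 2.8]
gripper_width: 17.1
finger_force: 34.2
```

{"api": "servo_tool", "payload": {
  "targets": [
    [[0,0,-1,0,0,0,-1],[0,0,-2,0,0,0,-1],[0,0,-2,0,0,0,-1],[0,0,0,0,0,0,-1],[0,0,0,0,0,0,-1]]
  ]
}}

```text
time_s: 19.83
tcp_pos: [527.2, -205.6, 146.9]
ee_rot: [0.973, 0.231, 0.0, 0.0]
wrist_force: [0.7, -0.3, -0.6]
gripper_width: 17.2
finger_force: 34.2
```

Run:
```python
from h import *
delta([527.4,-205.6,141.8])
for n in('side','scene'):
    im,d,K,T=cam(n);P=cloud(d,K,T).reshape(-1,3);P=P[~np.isnan(P[:,0])];h=np.hypot(P[:,0]-527.4,P[:,1]+205.6)
    for a,b in((27,31),(12,23)):
        q=P[(h>a)&(h<b)&(P[:,2]>112)&(P[:,2]<152)];print(n,a,len(q),np.percentile(q[:,2],[50,75,90,97]).round(1))
```

```text
t 19.83 tcp [ 527.2 -205.6  146.9] w 17.2 tilt [ 0.0002 -0.0001] yaw 26.74 F [ 0.7 -0.3 -0.6] need tool [0.1 0.1 5.1]
side 27 76 [124.1 125.7 135.9 142.1]
side 12 117 [143.2 144.8 147.6 151.1]
scene 27 101 [123.1 126.1 127.5 131. ]
scene 12 146 [143.4 146.3 147.5 149. ]
```

The sifter rim stayed at 124 mm while the cap rose, so I draw it straight up.

{"api": "servo_tool", "payload": {
  "targets": [
    [[0,0,-3,0,0,0,-1],[0,0,-4,0,0,0,-1],[0,0,-6,0,0,0,-1],[0,0,-10,0,0,0,-1],[0,0,-15,0,0,0,-1],[0,0,-18,0,0,0,-1],[0,0,-15,0,0,0,-1],[0,0,-8,0,0,0,-1],[0,0,-4,0,0,0,-1],[0,0,0,0,0,0,-1],[0,0,0,0,0,0,-1],[0,0,0,0,0,0,-1]]
  ]
}}

```text
time_s: 20.93
tcp_pos: [526.5, -205.3, 228.9]
ee_rot: [0.973, 0.231, -0.001, -0.0]
wrist_force: [0.6, -1.0, -0.7]
gripper_width: 17.5
finger_force: 34.2
```

{"api": "servo_tool", "payload": {
  "targets": [
    [[0,0,0,0,0,0,-1],[0,0,0,0,0,0,-1],[0,0,0,0,0,0,-1],[0,0,0,0,0,0,-1]]
  ]
}}

```text
time_s: 21.27
tcp_pos: [527.1, -205.5, 229.5]
ee_rot: [0.973, 0.231, -0.0, -0.0]
wrist_force: [0.7, 0.8, -0.7]
gripper_width: 17.6
finger_force: 34.2
```

Run:
```python
from h import *
delta([527.4,-205.6,141.8])
o=np.zeros((600,800,3),np.uint8)
im,d,K,T=cam('scene');P=cloud(d,K,T).reshape(-1,3);P=P[~np.isnan(P[:,0])]
h=np.hypot(P[:,0]-527.4,P[:,1]+205.6)
q=P[(h>27)&(h<31)&(P[:,2]>115)&(P[:,2]<135)];print('rim z',np.percentile(q[:,2],[50,75,90]).round(1),axis_fit(P[h<36],114,123,32),'body',axis_fit(P[(P[:,0]<524)&(h<36)],90,108,29))
o[:500,:400]=cv2.resize(im[190:315,355:455],None,fx=4,fy=4)
im,d,K,T=cam('side');o[:600,400:800]=cv2.resize(im[120:420,205:405],None,fx=2,fy=2);cv2.imwrite('pics/s8.png',o)
```

```text
t 21.27 tcp [ 527.1 -205.5  229.5] w 17.6 tilt [-0.0005  0.0002] yaw 26.75 F [ 0.7  0.8 -0.7] need tool [ 0.3  0.3 87.7]
rim z [124.7 126.4 127.6] (array([ 528.8, -203.5]), 65) body (array([ 527.9, -203.9]), 137)
```

View pics/s8.png

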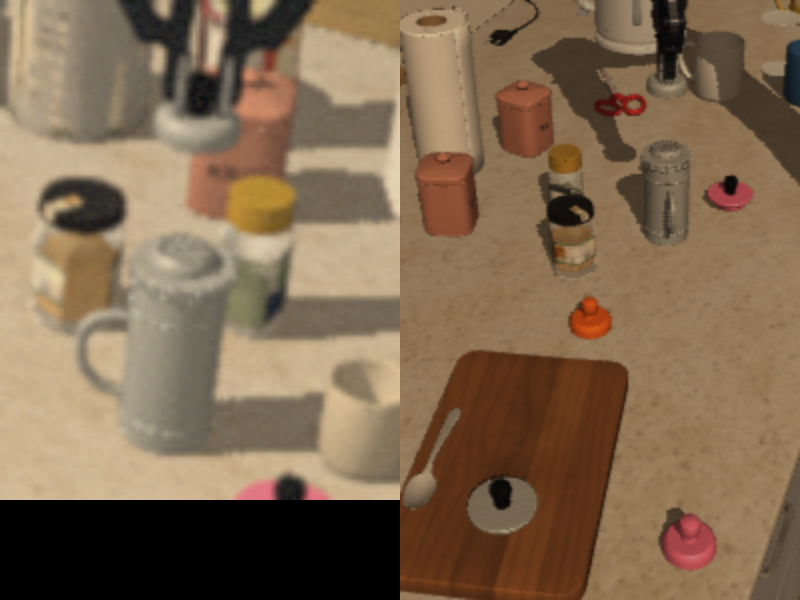

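The picture shows the cap held level at (197,130), about 88 mm above the seated sifter at (180,255). The storage lid stands on the board at (502,503) and everything else is where it was, so I hand the job in.

```bash
python3 -c "
from h import *
print(r.job_done())"
```

```text
the job is handed in; nothing more can be done
None
```

The job is handed in, but no verdict came back. At hand-in the sifter top was seated in the upright shaker, the dust cap was held level about 88 mm above it, and the storage lid stood on the board with nothing else disturbed.

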